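# Set up the macro bench and photograph the beetle castings

## Task

Slide the camera's collar and the lamp's collar along the bar until the leading edge of each just meets its black ring on the bar, and let go. Then, one casting at a time from the robot's end of the mould to the far end, lift each resin casting out of the open mould, hold it upright and still above the aiming pin in front of the lens with the beetle's back square to the lens, then turn it half round and show the belly (label side) in the same way, and stand it upright in a bay of its own in the wooden box. Leave the collars at their rings and do not disturb the glass dish or the beaker.

Things in the scene. Friction and masses are not known exactly. Their poses are not given: they have to be found in the camera images.
- view_point (a point): point in front of the lens (robot side of the bar), straight above the aiming pin, a thin upright steel pin; 90 mm above the bench top, 50 mm above the pin's tip: hold each casting's centre here. Axes: y along the bar from the lamp's side to the camera's side; x from here square to the bar, whose axis is 120 mm further in x and 50 mm higher
- camera_mark (a point): the edge, nearer to the camera collar, of the camera's black ring (6 mm wide, painted round the 16 mm steel bar); on the bar's axis. The camera collar's leading edge is to stop here. Axes as view_point
- lamp_mark (a point): the same for the lamp: the edge, nearer to the lamp collar, of the lamp's black ring, 66 mm from the camera's mark. Axes as view_point
- camera_edge (a point): centre of the leading end face of the camera collar (its -y end, towards the black rings), 17 mm from the collar's centre
- lamp_edge (a point): centre of the leading end face of the lamp collar (its +y end, towards the black rings), 17 mm from the collar's centre
- camera_grip (a point): centre of the camera's collar: bright round collar, 40 mm across, 34 mm long along the bar, its axis 140 mm above the bench top. The camera (ivory box, black lens) hangs below it, from 22 mm under the collar's centre down; its robot and far sides are free for fingers from above. Slides only along the bar, against 3 N of friction, and stays where left
- lamp_grip (a point): centre of the lamp's collar: bright round collar, 40 mm across, 34 mm long along the bar, its axis 140 mm above the bench top. The lamp (black drum, pale disc) hangs below it, from 22 mm under the collar's centre down; its robot and far sides are free for fingers from above. Slides only along the bar, against 3 N of friction, and stays where left
- camera_collar (a joint): travel of the camera collar along the bar in m: 0 with its leading edge at its ring, growing as it moves away along +y of the bench; -0.03 to 0.16; nothing stops it at the ring
- lamp_collar (a joint): travel of the lamp collar along the bar in m: 0 with its leading edge at its ring, growing as it moves away along -y of the bench; -0.03 to 0.13; nothing stops it at the ring
- lens (a point): centre of the lens's front glass; the lens looks along -x of the bench, towards the robot. With the camera at its ring it is 60 mm in +x from the view point, at the same height
- mould: fixed lower half of an aluminium casting mould, 170 mm (own x) by 100 by 30 mm high; origin at the centre of its underside. Three open cavities 22 mm deep at own x = -46, 0, +46 mm, floors 8 mm above the bench top, 1.2 mm of play a side. Dowels 8 mm high in its corners. Own +x points roughly away from the robot
- casting_a_mid (a point): centre of a clear honey-coloured resin slab with a dark beetle in it: 22 mm thick (own x), 44 wide (own y), 56 high (own z), 65 g, standing in the nearest (mould x = -46 mm) cavity, 34 mm of it above the mould; narrow sides free for fingers. May be absent. Own +x points out of the broad face that shows the beetle's back; the other broad face shows the belly and has a white paper label near the top
- casting_b_mid (a point): centre of a clear honey-coloured resin slab with a dark beetle in it: 22 mm thick (own x), 44 wide (own y), 56 high (own z), 65 g, standing in the middle (mould x = 0) cavity, 34 mm of it above the mould; narrow sides free for fingers. May be absent. Own +x points out of the broad face that shows the beetle's back; the other broad face shows the belly and has a white paper label near the top
- casting_c_mid (a point): centre of a clear honey-coloured resin slab with a dark beetle in it: 22 mm thick (own x), 44 wide (own y), 56 high (own z), 65 g, standing in the furthest (mould x = +46 mm) cavity, 34 mm of it above the mould; narrow sides free for fingers. May be absent. Own +x points out of the broad face that shows the beetle's back; the other broad face shows the belly and has a white paper label near the top
- box: loose wooden specimen box: low tray 128 mm (own x) by 68 mm (own y) with a 14 mm rim, floor 4 mm thick; origin at the centre of its underside. Four upright partitions, 30 mm wide in y and 48 mm high, make three bays along own x, centred at x = -38, 0, +38 mm, each 34 mm (x) by 60 mm (y). A casting stands in a bay with its broad faces towards own x, fingers passing beside the partitions
- dish: open glass dish, 90 mm across, 15 mm high, to be left alone; origin at the centre of its underside
- beaker: glass beaker, 68 mm across, 90 mm high, to be left alone; origin at the centre of its underside

How it is judged:
By the outcome, as a careful person would: the job done as asked, in the order asked, and still so for the second after the job is handed in, with the robot touching nothing.
Of casting_a, casting_b, casting_c only 2 to 3 are there at a start; the rules pass over those that are not, and their reading is None.
At some moment in a run one of box may be knocked a few centimetres aside while the robot is not near it.
It also fails if it takes over 210 s, if anything falls off the work surface, if the arm or the gripper's body presses on something with over 40 N, if the wrist force passes 120 N, or if a joint passes its speed limit or range.

## Robot

A 6-joint arm with a two-finger parallel gripper is mounted at the origin on the work surface. World frame = base frame: x ahead of the robot, y to its left, z up, the work surface at z = 0. Lengths are in m, angles in rad, forces in N, time in s.
With the tool pointing down it reaches from about 0.3 to 0.85 m from the base axis. Payload 4.2 kg.
Tool frame: the origin (TCP) lies at the very end of the fingers, on their centre line; the grasp point (between the pads) lies ctrl.pinch_z behind it (ctrl.pinch_z is the distance from the TCP to the grasp point, in m); z points along the fingers, y is the direction in which the jaws open and shut (so a half turn about z gives the same grasp; the last joint's range is limited). The gripper opens to 91 mm and grips with 3 to 60 N. Pads are 32 mm wide; open, the fingers measure 118 mm over their backs; the gripper's body (76 mm by 178 mm) begins 60 mm behind the grasp point.
Start: joints at [-1.143, 0.32, 1.565, -0, 1.257, -0.02], TCP at [0.249, -0.518, 0.189] pointing down, gripper open.
Joint ranges: [-3.11, 3.11], [-0.84, 2.01], [0.21, 2.61], [-1.34, 4.49], [0.05, 2.63], [-2.56, 2.56]. Speed limits (rad/s): [2.57, 2.57, 3.14, 3.14, 3.14, 3.14].

## Interface

Orientations are given as a unit quaternion [w, x, y, z].
In Python, from bench import ctrl, claw, solver, get_image, calibration gives the robot as it stands. Calls block until the motion is done:
- ctrl.move_pose(position, orientation): joint-space move of the TCP to a pose.
- ctrl.move_linear(position, v=0.15, orientation=None): straight line of the TCP; orientation=None keeps the orientation; v is the mean speed in m/s.
- ctrl.move_j(angles): joint-space move.
- claw.move_gripper(opening, f_grip=None): opening from 0.0 (shut) to 1.0 (fully open); f_grip is the grip in N (None keeps the last); returns when the fingers have stopped.
- ctrl.dwell(seconds).
- solver.solve_ik(position, orientation): joint angles nearest the present ones, or None.
- ctrl.get_state(): the state.
- get_image(name): name is "scene" or "top"; returns the picture (384x512x3 uint8, red, green, blue); there is no depth.
- calibration(name): a dict with "mtx" (3x3 intrinsics, pixels), "R" (3x3) and "t" (3): a world point X has camera coordinates R X + t. Camera axes: x right, y down, z forward; pixel columns grow to the right and rows downward; lengths in m; the calibration is good to about 2 mm. A picture is of the moment at which its call begins. calibration takes no time and is no camera call.
A pose or a line that the arm cannot do raises ctrl.Unreachable and nothing moves.
- ctrl.finish_job(): hands the job in, once; it reports no verdict.
The state is a dict: "time": time; "qpos": joint angles; "joint_velocities": joint speeds; "effort": joint torques, N m; "position": TCP position; "tool_rot": TCP orientation; "ft_force": force on the tool from outside, world axes, zero at the start; "ft_torque": the same for the moment, N m; "width": opening from 0.0 (shut) to 1.0 (fully open).
Only numpy, scipy, OpenCV 4.12 (cv2) and the standard library are available. Lean on these libraries where they do the work, as an engineer would, in place of code of your own. Each camera call takes 0.05 s, during which the arm holds its last target. There are 200 camera calls.

## Working session

There is one attempt and no reset: what is moved stays moved. The work goes in short steps, each a Python script; the robot and the scene stay as the last script left them, time stands still between calls to the robot, and variables do not carry over. Pictures are saved under pics/ and viewed, about 12 in all and at most 16, crops included, and the job is handed in when it is done.

```bash
mkdir -p pics; ls
python3 - <<'E'
from bench import ctrl, claw, solver, get_image, calibration
import cv2,numpy as np
np.set_printoptions(precision=4,suppress=True)
for n in("scene","top"):
    cv2.imwrite(f"pics/{n}0.png",get_image(n)[:,:,::-1]); c=calibration(n); print(n,c, -np.array(c["R"]).T@np.array(c["t"]))
print(ctrl.pinch_z, ctrl.get_state())
E
```

```text
pics
scene {'mtx': array([[379.8432,   0.    , 253.7641],
       [  0.    , 379.8432, 191.192 ],
       [  0.    ,   0.    ,   1.    ]]), 'R': array([[ 0.6035,  0.7973,  0.0088],
       [ 0.5688, -0.4227, -0.7055],
       [-0.5588,  0.4308, -0.7086]]), 't': array([-0.3032, -0.2198,  1.3164])} [ 1.0436 -0.4183  0.7804]
top {'mtx': array([[380.4377,   0.    , 254.8704],
       [  0.    , 380.4377, 190.6794],
       [  0.    ,   0.    ,   1.    ]]), 'R': array([[ 0.0213, -0.9998, -0.0009],
       [-0.9992, -0.0213, -0.034 ],
       [ 0.034 ,  0.0016, -0.9994]]), 't': array([-0.0155,  0.5001,  1.0971])} [ 0.4627 -0.0067  1.1135]
0.0188 {'time': 0.1, 'qpos': array([-1.143 ,  0.3202,  1.5655, -0.    ,  1.2574, -0.02  ]), 'joint_velocities': array([ 0.0016, -0.0015, -0.0022,  0.0012,  0.0016, -0.0014]), 'effort': array([  0.0006, -41.333 , -23.251 ,   0.073 ,   0.0422,  -0.    ]), 'position': array([ 0.2487, -0.5179,  0.1884]), 'tool_rot': array([-0.0008,  0.975 ,  0.222 , -0.0002]), 'ft_force': array([-0.0741, -0.1234, -0.1915]), 'ft_torque': array([-0.0223,  0.047 ,  0.0218]), 'width': 1.003881857326145}
```

View pics/scene0.png

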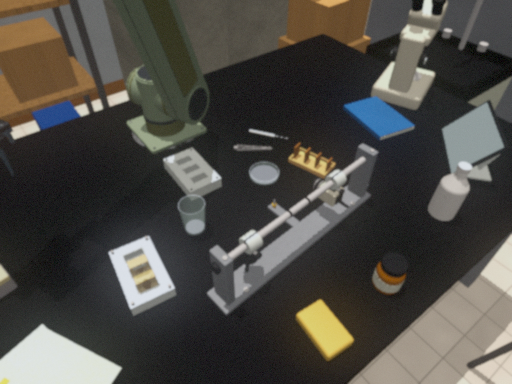

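View pics/top0.png

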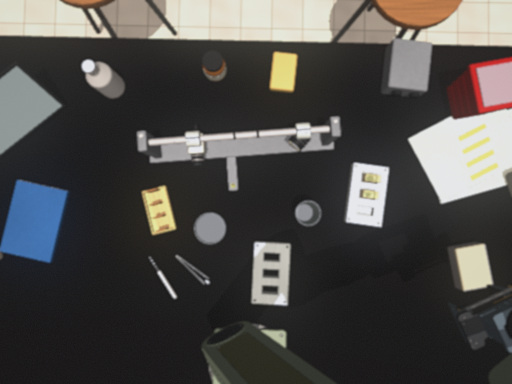

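The top view shows:
- The bar runs along y at about row 135, with the camera collar at (195,140) and the lamp collar at (303,130).
- The mould is at (368,195). It holds castings in the middle and far cavities; the near one looks empty.
- The box is at (158,210), the dish at (210,228) and the beaker at (308,212).

I'll zoom in next.

Run:
```python
import cv2,numpy as np
t=cv2.imread("pics/top0.png");s=cv2.imread("pics/scene0.png")
r=lambda a,f:cv2.resize(a,None,fx=f,fy=f,interpolation=cv2.INTER_CUBIC)
A=r(t[115:165,130:350],3.6)[:180,:792]
B=np.hstack([r(t[155:235,338:398],5),r(t[180:242,135:183],5)[:310],])
C=np.zeros((600,800,3),np.uint8);C[:A.shape[0],:A.shape[1]]=A;C[190:190+400,:300]=r(t[155:235,338:398],5)
b=r(t[180:242,135:183],5);C[190:500,300:540]=b
d=r(s[235:310,105:180],3.4);C[190:445,542:797]=d
cv2.imwrite("pics/z1.png",C)
D=r(s[140:300,205:385],3.7);cv2.imwrite("pics/z2.png",D)
```

```text
Traceback (most recent call last):
ValueError: all the input array dimensions except for the concatenation axis must match exactly, but along dimension 0, the array at index 0 has size 400 and the array at index 1 has size 310
```

Run:
```python
import cv2,numpy as np
t=cv2.imread("pics/top0.png");s=cv2.imread("pics/scene0.png")
r=lambda a,f:cv2.resize(a,None,fx=f,fy=f,interpolation=cv2.INTER_CUBIC)
A=r(t[115:165,130:350],3.6)[:180,:792]
C=np.zeros((600,800,3),np.uint8);C[:A.shape[0],:A.shape[1]]=A;C[190:190+400,:300]=r(t[155:235,338:398],5)
b=r(t[180:242,135:183],5);C[190:500,300:540]=b
d=r(s[235:310,105:180],3.4);C[190:445,542:797]=d
cv2.imwrite("pics/z1.png",C)
D=r(s[140:300,205:385],3.7);cv2.imwrite("pics/z2.png",D)
```

```text
(no output)
```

View pics/z1.png

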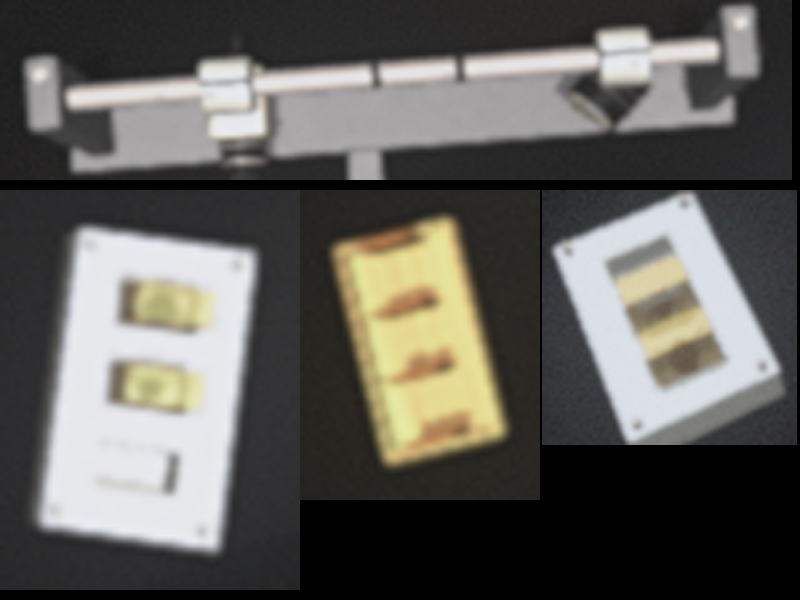

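View pics/z2.png

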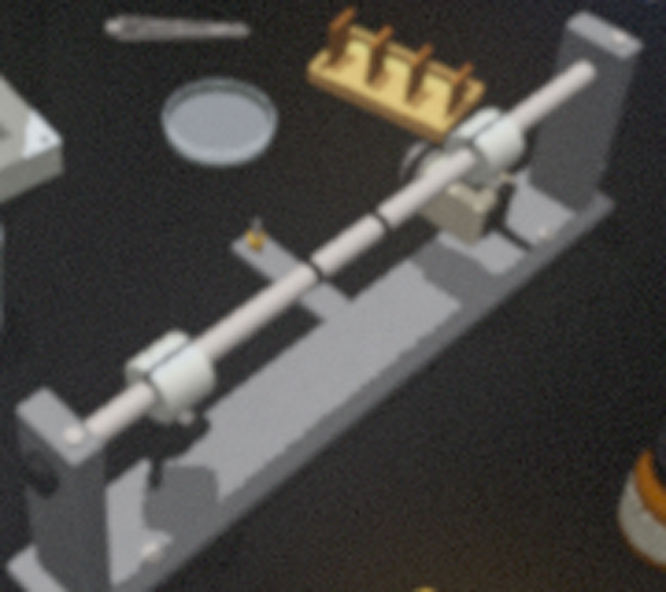

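```bash
cat > h.py <<'E'
from bench import ctrl, claw, solver, get_image, calibration
import cv2,numpy as np
np.set_printoptions(precision=4,suppress=True)
CAL={n:{k:np.array(v) for k,v in calibration(n).items()} for n in("scene","top")}
def ray(n,uv):
    c=CAL[n]; d=c["R"].T@np.linalg.inv(c["mtx"])@np.r_[uv,1.]; return -c["R"].T@c["t"],d/np.linalg.norm(d)
def onz(n,uv,z):
    o,d=ray(n,uv); return o+d*(z-o[2])/d[2]
def proj(n,P):
    c=CAL[n]; p=c["mtx"]@(c["R"]@np.asarray(P,float)+c["t"]); return p[:2]/p[2]
def tri(a,b):  # top uv, scene uv
    o1,d1=ray("top",a);o2,d2=ray("scene",b)
    s=np.linalg.lstsq(np.c_[d1,-d2],o2-o1,rcond=None)[0]
    p,q=o1+s[0]*d1,o2+s[1]*d2; return (p+q)/2,np.linalg.norm(p-q)
def prof(img,n,P0,P1,N):
    pts=np.array([proj(n,P0+(P1-P0)*t) for t in np.linspace(0,1,N)],np.float32)
    return cv2.remap(img,pts[:,0].copy()[None],pts[:,1].copy()[None],cv2.INTER_CUBIC)[0].astype(float)
def down(phi): # tool down, jaws along angle phi
    a=(phi+np.pi/2)/2; return np.array([0,np.cos(a),np.sin(a),0])
E
python3 - <<'E'
from h import *
t=cv2.imread("pics/top0.png");s=cv2.imread("pics/scene0.png");g=cv2.cvtColor(t,cv2.COLOR_BGR2GRAY)
# bar line: centroid of bright in clear columns
pts=[]
for u in list(range(155,182,3))+list(range(208,230,3))+list(range(264,292,3))+list(range(316,326,3)):
    col=g[122:150,u].astype(float); w=np.clip(col-170,0,None); 
    if w.sum()>50: pts.append((u,122+(w*np.arange(28)).sum()/w.sum()))
pts=np.array(pts); k=np.polyfit(pts[:,0],pts[:,1],1); print("line",k,np.abs(np.polyval(k,pts[:,0])-pts[:,1]).max())
W=lambda u:onz("top",(u,np.polyval(k,u)),.145)
A,B=W(320),W(160); d=(B-A)/np.linalg.norm(B-A); print("A",A,"B",B,"dir",d, "yaw",np.arctan2(-d[0],d[1]))
# profiles vs y along bar
nx=np.array([d[1],-d[0],0])
ys=np.arange(-.20,.24,.002)
P=lambda y,off,z:np.array([*(A+d*(y-A[1])/d[1]+nx*off)[:2],z])
for nm,off,z in(("bar",0,.148),("o+15",.014,.153),("o-15",-.014,.153)):
    pr=prof(g,"top",P(-.2,off,z),P(.24,off,z),221); print(nm);print(" ".join(f"{v:.0f}" for v in pr))
# pin
hs=cv2.cvtColor(s,cv2.COLOR_BGR2HSV)[190:215,255:295]; m=(hs[...,1]>100)&(hs[...,2]>90); v,u=np.nonzero(m); print("pin scene",u.mean()+255,v.mean()+190,v.min()+190,len(u))
hs=cv2.cvtColor(t,cv2.COLOR_BGR2HSV)[155:195,222:242]; m=(hs[...,1]>70)&(hs[...,2]>80); v,u=np.nonzero(m); print("pin top",u.mean()+222,v.mean()+155,len(u))
print(cv2.cvtColor(t,cv2.COLOR_BGR2HSV)[178:194,228:240,1])
E
```

```text
line [ -0.0751 153.1106] 0.15086444890158646
A [ 0.657  -0.1685  0.145 ] B [0.6174 0.2403 0.145 ] dir [-0.0964  0.9953  0.    ] yaw 0.09655544841288667
bar
161 142 114 104 143 198 229 232 231 229 229 229 230 229 228 227 227 227 227 227 227 227 227 228 229 230 229 225 218 212 211 212 214 214 214 216 217 219 221 220 216 212 211 208 203 183 176 194 222 229 230 228 227 227 227 228 228 229 229 230 230 230 230 230 229 228 227 227 227 227 227 227 228 229 229 230 230 230 230 230 230 229 228 228 228 227 227 227 227 228 230 230 234 222 181 129 106 141 196 226 228 227 226 226 227 228 228 228 229 230 230 230 230 230 230 229 229 228 227 227 228 229 227 218 183 131 121 164 208 229 233 230 230 228 228 228 227 227 227 228 228 229 229 229 230 230 230 230 229 229 228 228 227 227 227 227 228 228 227 228 230 230 230 230 229 229 230 230 217 193 168 176 201 219 220 215 207 202 202 204 205 207 210 212 212 212 212 215 220 224 226 227 228 228 229 229 229 229 229 229 228 226 225 225 225 226 226 226 227 228 228 229 229 228 229 229 228 227 227 227 226
o+15
163 146 123 92 65 54 55 55 51 47 41 34 32 31 30 30 31 3
[... 1732 characters left out ...]
  3   4   4   3   4   6   4   3   6]
 [  6   5   3   4   4   3   4   4   5   4   3  12]
 [  2   5   3  13  17  16   7   4   5   2   3   0]
 [  5   5  16  36  52  51  32  12   3   2   3   6]
 [  5  10  31  57  77  83  61  28   6   4   7   7]
 [  5  17  40  71  91 100  84  40   9   4   3   6]
 [  5  10  35  68  92 101  80  35   6   4   6   6]
 [  5   3  19  43  65  66  46  17   4   6   3  12]
 [  3   3   6  14  22  21  13   4   5   4   3   6]
 [  6   6   5   5   3   5   5   3   6   5   0   6]
 [  8   5   2   6   4   6   4   2   3   4   5  14]
 [ 12   5   4   0   8   8   8   9  10   6   7  14]
 [ 14   0   7  14   7  13   7  14   7   7   0   7]
 [  7  14   7   7  14   7   7   7   7  14   7  21]]
```

Run:
```python
from h import *
t=cv2.imread("pics/top0.png");s=cv2.imread("pics/scene0.png")
print("pin",onz("top",(232.7,184.9),.04),tri((232.7,184.9),(273.4,203.3)))
hv=cv2.cvtColor(t,cv2.COLOR_BGR2HSV);hss=cv2.cvtColor(s,cv2.COLOR_BGR2HSV)
def rect(n,m,roi,z):
    mm=np.zeros(m.shape,np.uint8);x0,y0,x1,y1=roi;mm[y0:y1,x0:x1]=m[y0:y1,x0:x1]
    c=max(cv2.findContours(mm,0,2)[0],key=cv2.contourArea)[:,0].astype(float)
    w=np.array([onz(n,p,z)[:2]*1000 for p in c],np.float32)
    r=cv2.minAreaRect(w);print(n,z,np.array(r[0])/1000,r[1],r[2],"area",cv2.contourArea(w))
    print(np.round(cv2.boxPoints(r)/1000,4).tolist())
for th in(150,190):
  rect("top",(hv[...,2]>th)&(hv[...,1]<60),(338,155,398,235),.03)
  rect("scene",(hss[...,2]>th)&(hss[...,1]<60),(95,225,185,320),.03)
rect("top",(hv[...,1]>90)&(hv[...,2]>100),(135,180,183,242),.012)
y=(hv[...,1]>70)&(hv[...,2]>60)
for r in((338,160,398,187),(338,187,398,206)): rect("top",y,r,.064)
y=(hss[...,1]>60)&(hss[...,2]>60)
mm=(y*255).astype(np.uint8)
n,l,st,ce=cv2.connectedComponentsWithStats(mm[235:310,105:180]);print(st,ce+[105,235])
r=lambda a,f:cv2.resize(a,None,fx=f,fy=f,interpolation=cv2.INTER_CUBIC)
cv2.imwrite("pics/z3.png",np.hstack([r(s[252:300,118:166],8),r(t[165:213,345:393],8)]))
```

```text
pin [0.5142 0.058  0.04  ] (array([0.5147, 0.0586, 0.0214]), np.float64(0.0013546802495856042))
top 0.03 [ 0.496  -0.3248] (103.28234100341797, 172.29400634765625) 83.21668243408203 area 17039.533959880937
[[0.4043999910354614, -0.3659000098705292], [0.5755000114440918, -0.3862000107765198], [0.5877000093460083, -0.28369998931884766], [0.41659998893737793, -0.26330000162124634]]
scene 0.03 [ 0.4975 -0.3263] (102.27281188964844, 173.9305419921875) 83.4655990600586 area 17208.379075808916
[[0.40529999136924744, -0.36719998717308044], [0.5781000256538391, -0.3869999945163727], [0.5896999835968018, -0.28540000319480896], [0.41690000891685486, -0.2655999958515167]]
top 0.03 [ 0.4964 -0.3248] (100.22438049316406, 169.05735778808594) 83.15573120117188 area 16172.451592063531
[[0.4065000116825104, -0.3644999861717224], [0.574400007724762, -0.3847000002861023], [0.5863000154495239, -0.28519999980926514], [0.41850000619888306, -0.26499998569488525]]
scene 0.03 [ 0.4976 -0.3266] (99.33671569824219, 170.31761169433594) 83.35926818847656 area 16190.68787957728
[[0.4072999954223633, -0.36610001325
[... 578 characters left out ...]
2784729, -0.3431999981403351], [0.5527999997138977, -0.30649998784065247], [0.5349000096321106, -0.3043000102043152]]
top 0.064 [ 0.4958 -0.3131] (16.556303024291992, 24.853870391845703) 1.2200287580490112 area 186.47698972001672
[[0.48730000853538513, -0.30090001225471497], [0.4878000020980835, -0.3257000148296356], [0.5042999982833862, -0.3253999948501587], [0.5037999749183655, -0.3005000054836273]]
[[   0    0   75   75 5254]
 [  28   21   13    8   36]
 [  24   26    3    4    7]
 [  40   26    2    2    3]
 [  26   31   25   25  323]
 [  26   33    1    2    2]] [[141.8991 271.7592]
 [139.8333 259.    ]
 [130.1429 262.4286]
 [145.6667 261.3333]
 [144.1734 277.6935]
 [131.     268.5   ]]
```

View pics/z3.png

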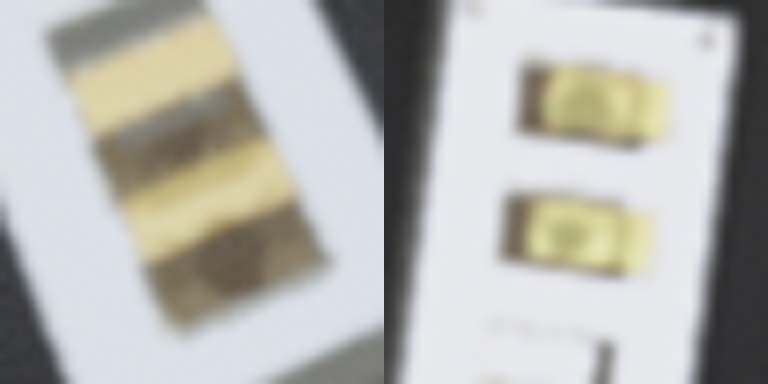

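b's far face has a pale band at its top, so its label faces +x. c's far face shows the dark beetle, so its back faces +x. Now I'll slide the collars.

```bash
cat >> h.py <<'E'
YB=0.0966; D=np.array([-np.sin(YB),np.cos(YB),0]); NX=np.array([np.cos(YB),np.sin(YB),0])
def barpt(y): return np.array([.657-.0969*(y+.1685),y])
def slide(y0,dist,w=.6):
    "grip collar centred at world y0, move dist along bar +y, release, lift"
    p=np.r_[barpt(y0),.126]; q=down(YB)
    ctrl.move_linear(np.r_[p[:2],.25],v=.25,orientation=q)
    claw.move_gripper(w); ctrl.move_linear(p,v=.12)
    claw.move_gripper(0,f_grip=15); s=ctrl.get_state(); print("grip",s["width"]*91,s["ft_force"])
    a=s["position"]; ctrl.move_linear(a+D*dist,v=.05); ctrl.dwell(.3)
    b=ctrl.get_state(); print("moved",(b["position"]-a)@D,b["ft_force"])
    claw.move_gripper(w); ctrl.move_linear(np.r_[b["position"][:2],.25],v=.2)
def collars(img):
    g=cv2.cvtColor(img,cv2.COLOR_RGB2GRAY)
    P=lambda y,off,z:np.r_[barpt(y)+NX[:2]*off,z]
    ys=np.linspace(-.2,.24,881)
    bar=prof(g,"top",P(-.2,0,.148),P(.24,0,.148),881); o=prof(g,"top",P(-.2,.014,.153),P(.24,.014,.153),881)
    return ys,bar,o
E
python3 - <<'E'
from h import *
p=ctrl.get_state()["position"]; ctrl.move_linear(np.r_[p[:2],.3],v=.25)
ctrl.move_pose([.45,-.1,.3],down(YB))
slide(.158,-.0865); slide(-.1247,.0965)
ctrl.move_linear([.45,-.25,.3],v=.25)
im=get_image("top"); cv2.imwrite("pics/top1.png",im[:,:,::-1])
ys,bar,o=collars(im)
print("bar");print(" ".join(f"{v:.0f}" for v in bar[250:700:4]))
b=(o>120).astype(int); e=np.nonzero(np.diff(b))[0]; print("o edges",ys[e],ctrl.get_state()["time"])
r=lambda a,f:cv2.resize(a,None,fx=f,fy=f,interpolation=cv2.INTER_CUBIC)
im2=get_image("scene");cv2.imwrite("pics/scene1.png",im2[:,:,::-1])
cv2.imwrite("pics/z4.png",np.vstack([r(im[115:165,200:300],6),r(im2[170:230,250:350],6)[:,:600]])[:,:,::-1])
E
```

```text
grip 32.01203904144263 [ 1.3054 -0.108   0.9097]
moved -0.08659223880067378 [1.3622 0.8512 0.9251]
grip 31.85891753622606 [0.716  0.0525 1.7482]
moved 0.09658817523860819 [ 2.7646 -2.4862  1.898 ]
bar
230 230 229 229 228 228 227 227 228 229 229 230 230 231 229 223 216 213 212 213 215 215 216 217 218 220 222 222 220 215 205 184 139 105 120 174 214 230 228 226 227 228 228 229 229 229 230 231 231 231 231 230 229 229 228 228 228 228 228 230 227 201 156 116 125 163 195 203 204 208 210 211 213 217 217 217 219 221 223 219 213 211 216 223 229 231 231 230 229 228 227 228 227 228 229 229 229 230 230 230 230 230 230 230 229 228 228 228 227 227 227 228 228
o edges [-0.196  -0.046  -0.01    0.052   0.0885] 17.5833
```

View pics/z4.png

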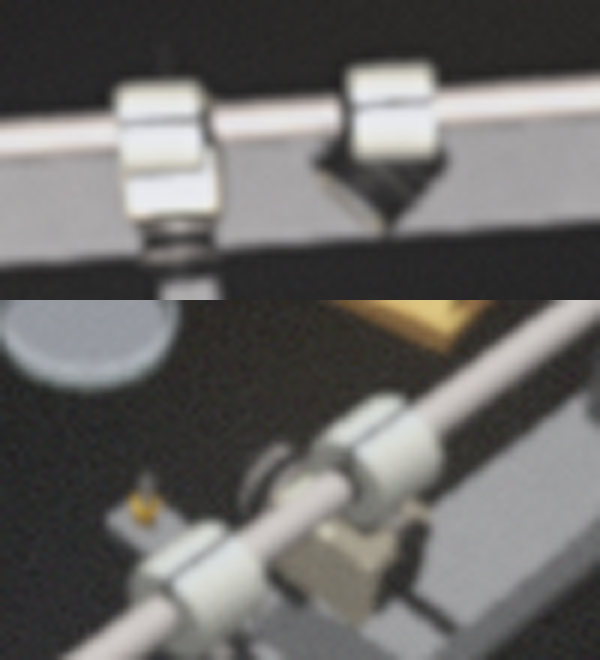

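Both collars are at their rings by eye. By the numbers the camera is within 0.3 mm and the lamp is about 0.8 mm short, so I'll nudge the lamp and then lift casting b.

```bash
cat >> h.py <<'E'
MC=np.array([.4967,-.3256]); YM=-.118; OFF=.017  # grasp point above casting centre
VP=np.array([.5144,.059]); FV=np.pi/2+YB
def tcp(xy,zc): return np.r_[xy,zc+OFF-ctrl.pinch_z]   # casting centre height -> TCP
def pick(mx,phi):
    xy=MC+mx*np.array([np.cos(YM),np.sin(YM)])
    ctrl.move_linear([*xy,.2],v=.3,orientation=down(phi)); claw.move_gripper(.66)
    ctrl.move_linear(tcp(xy,.037),v=.12); claw.move_gripper(0,f_grip=20)
    s=ctrl.get_state(); print("grip mm",s["width"]*91,s["ft_force"])
    ctrl.move_linear(tcp(xy,.16),v=.12); s=ctrl.get_state(); print("lifted mm",s["width"]*91,s["ft_force"],s["time"])
E
python3 - <<'E'
from h import *
slide(-.0286,.0009)
ctrl.move_linear([.45,-.2,.25],v=.3)
pick(0,YM+np.pi/2-np.pi)
im=get_image("top"); im2=get_image("scene")
ys,bar,o=collars(im); e=np.nonzero(np.diff((o>120).astype(int)))[0]; print("o edges",ys[e])
cv2.imwrite("pics/top2.png",im[:,:,::-1]);cv2.imwrite("pics/scene2.png",im2[:,:,::-1])
u,v=proj("scene",[*MC,.17]).astype(int); c=im2[max(v-50,0):v+50,max(u-60,0):u+60]
cv2.imwrite("pics/z5.png",cv2.resize(c,None,fx=6,fy=6,interpolation=cv2.INTER_CUBIC)[:,:,::-1])
E
```

```text
grip 31.887476640005914 [1.8563 0.0098 0.9725]
moved 0.0006136770990234573 [ 0.9628 -3.2626  1.2766]
grip mm 43.216472943708624 [0.2191 0.452  2.3391]
lifted mm 43.515491640756764 [-0.1907 -0.852  -0.4203] 29.0833
o edges [-0.196 -0.045 -0.009  0.052  0.088]
```

View pics/z5.png

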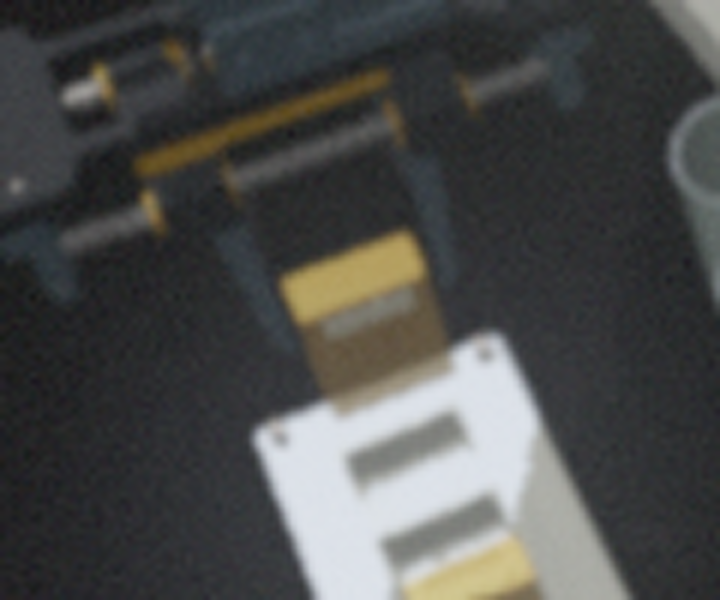

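b's label faces +x as held, so the first view needs a half turn. Taking it to the view point now.

```bash
cat >> h.py <<'E'
def box(im,c=(.4393,.2729)):
    hv=cv2.cvtColor(im,cv2.COLOR_RGB2HSV); m=((hv[...,1]>90)&(hv[...,2]>100)&(hv[...,0]<35)).astype(np.uint8)
    u,v=proj("top",[*c,.012]).astype(int); k=np.zeros_like(m); k[v-50:v+50,max(u-60,0):u+45]=1; m*=k
    ct=np.vstack([x for x in cv2.findContours(m,0,2)[0] if cv2.contourArea(x)>15])[:,0].astype(float)
    w=np.array([onz("top",p,.012)[:2] for p in ct],np.float32)*1000
    r=cv2.minAreaRect(w); b=cv2.boxPoints(r); e=[b[1]-b[0],b[2]-b[1]]; l=max(e,key=np.linalg.norm); l=l*np.sign(l[0])
    return np.array(r[0])/1000,np.arctan2(l[1],l[0]),sorted(r[1])
def show(phi1,phi2,tag):
    for i,ph in enumerate((phi1,phi2)):
        if i==0:
            ctrl.move_linear(tcp(VP,.16),v=.15,orientation=down(ph)); ctrl.move_linear(tcp(VP,.09),v=.1)
        else: ctrl.move_pose(tcp(VP,.09),down(ph))
        ctrl.dwell(2.5); s=ctrl.get_state(); print(tag,i,s["position"]-tcp(VP,.09),s["qpos"][5],s["width"]*91,s["time"])
        im=get_image("scene"); cv2.imwrite(f"pics/{tag}{i}.png",im[:,:,::-1])
    ctrl.move_linear(tcp(VP,.17),v=.1)
    im=get_image("top"); cv2.imwrite(f"pics/{tag}_top.png",im[:,:,::-1]); print("box",box(im))
    u,v=proj("scene",[*VP,.1]).astype(int)
    c=[cv2.resize(cv2.imread(f"pics/{tag}{i}.png")[v-40:v+35,u-32:u+32],None,fx=5,fy=5,interpolation=cv2.INTER_CUBIC) for i in(0,1)]
    cv2.imwrite(f"pics/{tag}_z.png",np.hstack(c))
E
python3 - <<'E'
from h import *
print(box(cv2.imread("pics/top1.png")[:,:,::-1]))
show(FV,FV-np.pi,"b")
E
```

```text
(array([0.4393, 0.2728]), np.float32(0.27584162), [74.35569763183594, 133.31008911132812])Traceback (most recent call last):
  File "<stdin>", line 3, in <module>
  File "h.py", line 56, in show
    ctrl.move_linear(tcp(VP,.16),v=.15,orientation=down(ph)); ctrl.move_linear(tcp(VP,.09),v=.1)
    ~~~~~~~~~~~~~~~~^^^^^^^^^^^^^^^^^^^^^^^^^^^^^^^^^^^^^^^^
bench.Unreachable: the arm cannot follow that straight line within its joint ranges
```

```bash
python3 - <<'E'
s=open("h.py").read()
s=s.replace("""            ctrl.move_linear(tcp(VP,.16),v=.15,orientation=down(ph)); ctrl""","""            ctrl.move_linear(tcp(VP,.16),v=.2,orientation=down(FV-np.pi))
            ctrl.move_pose(tcp(VP,.16),down(ph)); ctrl""")
open("h.py","w").write(s)
E
python3 - <<'E'
from h import *
show(FV,FV-np.pi,"b")
E
```

```text
b 0 [0. 0. 0.] -1.5754005603947379 43.429615951491954 37.2583
b 1 [-0.  0. -0.] 1.5661609152772222 43.39854164558082 42.4583
box (array([0.439 , 0.2732]), np.float32(0.26695064), [74.33817291259766, 132.7280731201172])
```

View pics/b_z.png

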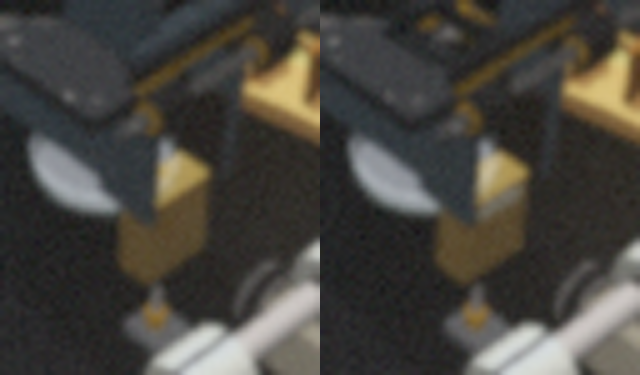

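b was shown back first, then belly with the label visible, upright above the pin. Placing it in the near bay.

```bash
cat >> h.py <<'E'
def place(bx,tag):
    im=get_image("top"); c,yaw,dim=box(im); print("box",c,yaw,dim); c=c+[0,.001]
    xy=c+bx*np.array([np.cos(yaw),np.sin(yaw)]); q=down(yaw-np.pi/2)
    z=ctrl.get_state()["position"][2]
    if tag=="b": ctrl.move_linear([*xy,z],v=.2,orientation=q)
    else: ctrl.move_linear([*xy,z],v=.2,orientation=q)
    ctrl.move_linear(tcp(xy,.07),v=.12); s=ctrl.get_state(); print("f",s["ft_force"])
    ctrl.move_linear(tcp(xy,.0338),v=.05); s=ctrl.get_state(); print("f",s["ft_force"])
    claw.move_gripper(.62); ctrl.dwell(.3)
    ctrl.move_linear(tcp(xy,.14),v=.12); ctrl.move_linear([.40,.02,.22],v=.25,orientation=down(FV-np.pi))
    a,b=get_image("top"),get_image("scene"); cv2.imwrite(f"pics/p{tag}_top.png",a[:,:,::-1]);cv2.imwrite(f"pics/p{tag}_sc.png",b[:,:,::-1])
    u,v=proj("top",[*c,.03]).astype(int);x,y=proj("scene",[*c,.03]).astype(int)
    r=lambda k:cv2.resize(k,(384,384),interpolation=cv2.INTER_CUBIC)
    cv2.imwrite(f"pics/p{tag}_z.png",np.hstack([r(a[v-32:v+32,u-32:u+32]),r(b[y-32:y+32,x-32:x+32])])[:,:,::-1]); print(ctrl.get_state()["time"])
    try: print("box",box(a))
    except Exception as e: print(e)
E
python3 - <<'E'
from h import *
place(-.038,"b")
E
```

```text
box [0.439  0.2731] 0.26695082 [74.41783905029297, 132.7280731201172]
f [ 0.4094 -0.1178 -0.1087]
f [-0.222  -1.1039 -0.1676]
49.7667
box (array([0.4389, 0.2735]), np.float32(0.26695076), [76.35953521728516, 132.74923706054688])
```

View pics/pb_z.png

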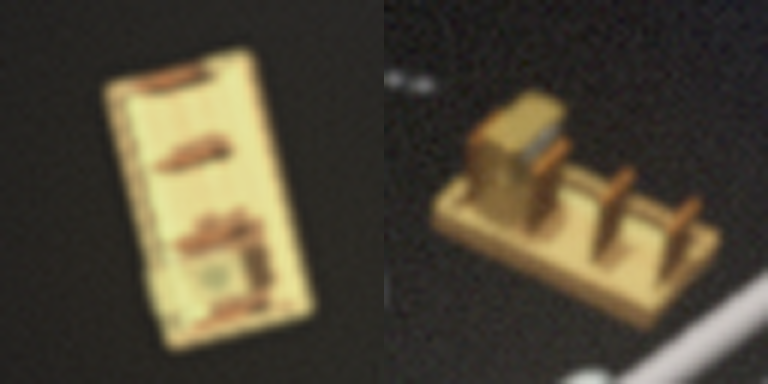

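b stands upright in the near bay and the box hasn't moved. Next is c.

```bash
python3 - <<'E'
s=open("h.py").read()
s=s.replace('q=down(yaw-np.pi/2)','q=down(yaw-np.pi/2 if tag=="b" else yaw+np.pi/2)')
open("h.py","w").write(s)
E
python3 - <<'E'
from h import *
ctrl.move_linear([.45,-.2,.22],v=.25)
pick(.046,YM-np.pi/2)
im2=get_image("scene"); xy=ctrl.get_state()["position"][:2]
u,v=proj("scene",[*xy,.15]).astype(int)
cv2.imwrite("pics/z6.png",cv2.resize(im2[v-40:v+40,max(u-45,0):u+45],None,fx=6,fy=6,interpolation=cv2.INTER_CUBIC)[:,:,::-1])
E
```

```text
grip mm 43.296932064163656 [-0.0786  1.004   1.4037]
lifted mm 43.297740030393626 [-0.3576  0.3151 -1.012 ] 54.9
```

View pics/z6.png

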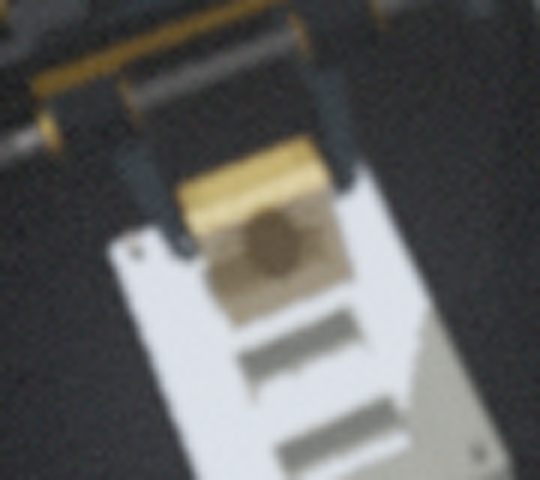

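c's +x face shows the beetle and no label, so its back faces +x. The first view is FV−π and the second is FV.

```bash
python3 - <<'E'
from h import *
show(FV-np.pi,FV,"c")
place(.038,"c")
E
python3 -c "
import cv2,numpy as np
a,b=cv2.imread('pics/c_z.png'),cv2.imread('pics/pc_z.png')
b=cv2.resize(b,(640,320)); cv2.imwrite('pics/z7.png',np.vstack([cv2.resize(a,(480,281)),cv2.resize(b,(480,240))]))"
```

```text
c 0 [0. 0. 0.] 1.5661902203175655 43.386968105201575 60.6583
c 1 [-0. -0. -0.] -1.5753944691804365 43.12345205488639 65.8583
box (array([0.4455, 0.2975]), np.float32(0.282897), [76.83042907714844, 133.4270477294922])
box [0.4455 0.2975] 0.282897 [76.83042907714844, 133.4270477294922]
f [ 0.0222 -0.8274 -0.0538]
f [ 0.1781 -0.4787 -0.9215]Traceback (most recent call last):
  File "<stdin>", line 3, in <module>
  File "h.py", line 75, in place
    ctrl.move_linear(tcp(xy,.14),v=.12); ctrl.move_linear([.40,.02,.22],v=.25,orientation=down(FV-np.pi))
                                         ~~~~~~~~~~~~~~~~^^^^^^^^^^^^^^^^^^^^^^^^^^^^^^^^^^^^^^^^^^^^^^^^
bench.Unreachable: the arm cannot follow that straight line within its joint ranges
[ WARN:0@0.021] global loadsave.cpp:275 findDecoder imread_('pics/pc_z.png'): can't open/read file: check file path/integrity
Traceback (most recent call last):
cv2.error: OpenCV(4.12.0) /io/opencv/modules/imgproc/src/resize.cpp:4208: error: (-215:Assertion failed) !ssize.empty() in function 'resize'
```

The box had been knocked about 25 mm, and re-measuring before placing accounted for that. c is released and the gripper is above it; I'll retreat and check.

Run:
```python
from h import *
ctrl.move_linear([.40,.0,.25],v=.25); ctrl.dwell(.5)
a,b=get_image("top"),get_image("scene"); cv2.imwrite("pics/f_top.png",a[:,:,::-1]);cv2.imwrite("pics/f_sc.png",b[:,:,::-1])
c=[.4455,.2975]; print("box",box(a))
ys,bar,o=collars(a); e=np.nonzero(np.diff((o>120).astype(int)))[0]; print("o",ys[e])
u,v=proj("top",[*c,.03]).astype(int);x,y=proj("scene",[*c,.03]).astype(int)
r=lambda k:cv2.resize(k,(300,300),interpolation=cv2.INTER_CUBIC)
z=cv2.resize(cv2.imread("pics/c_z.png"),(480,281))
R=np.hstack([r(a[v-32:v+32,u-32:u+32]),r(b[y-32:y+32,x-32:x+32])])[:,:,::-1]
C=np.zeros((581,600,3),np.uint8);C[:281,:480]=z;C[281:]=R;cv2.imwrite("pics/z7.png",C); print(ctrl.get_state()["time"])
```

```text
box (array([0.4455, 0.2975]), np.float32(0.28520903), [76.9832992553711, 133.3126678466797])
o [-0.196 -0.045 -0.009  0.052  0.088]
74.0833
```

View pics/z7.png

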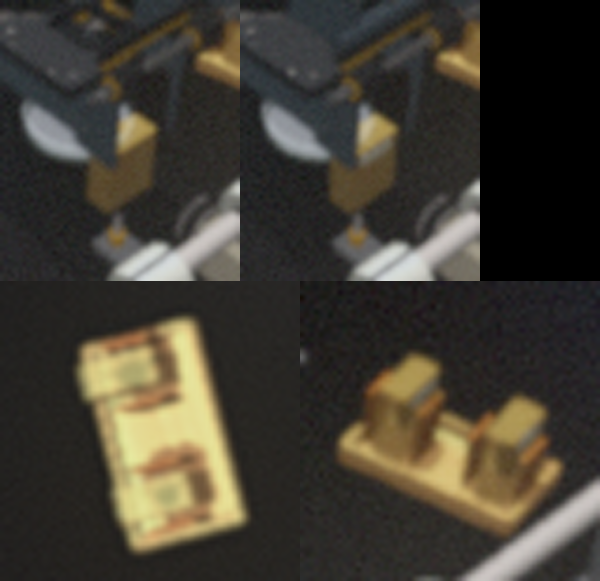

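View pics/f_top.png

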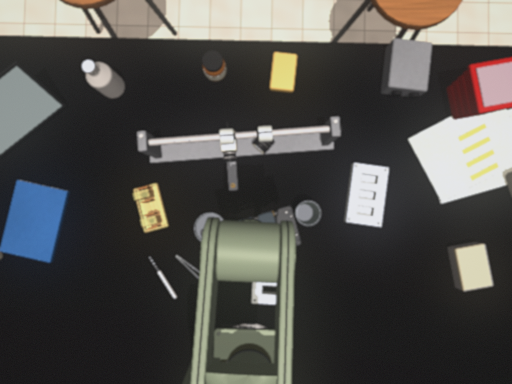

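```bash
python3 -c "
from h import *
print(ctrl.get_state()['ft_force']); ctrl.finish_job()"
```

```text
[-0.0182  1.2016 -0.29  ]
the job is handed in; nothing more can be done
```

The job is done and handed in at about 74 s on the robot clock.

- **Collars:** Both were slid to their rings and released. The lamp stopped about 0.8 mm short at first, so I nudged it once. The last image puts both leading edges within about 0.5 mm of their marks.
- **Castings:** Only b and c were in the mould; the nearest cavity was empty. Each was held for 2.5 s at the view point, back first and then belly. The scene pictures at the second hold show the label on the lens side.
- **Box:** b stands in the near bay and c in the far bay. The box was knocked about 25 mm aside after b was placed, so I re-measured it before placing c. The last pictures show both castings upright in separate bays, with c slightly off-centre towards +y.
- **Left alone:** The beaker is at the same pixel position as at the start. The dish was partly hidden by the arm in the last top view and I made no separate check of it; the arm never went low near it.

Two planned lines were refused as unreachable, one on the way to the view point and one on the final retreat. Nothing moved on those calls, and I re-planned both. No other check failed or disagreed.

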